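Show the carved tile to the inspection camera

TASK

Fold both flaps of the small carton well back, clearly past upright, lift out the carved tile with the rosette (the plain block stays in the carton) and hold it up to the inspection camera: rosette 140 mm straight in front of the lens, carved face square to the lens and right way up, so it leans back as the camera looks down. Disturb neither the camera nor the other things on the bench, and finish while still holding the tile there, steady in the air, touching nothing but the gripper.

Things in the scene. Friction and masses are not known exactly. Their poses are not given: they have to be found in the camera images.
- carton: small cardboard carton, fixed on the bench: 164 x 164 mm outside, rim 100 mm high, walls 4 mm, inner floor 4 mm above the bench. Origin: centre of its underside; z up. Two flaps are hinged along its -x rim (near the robot) and its +x rim (far); the end flaps (+y, -y) are already folded down flat outside
- flap_near (a joint): hinge of the near flap (rad): 0 flat across the mouth, 1.57 upright, 2.95 folded right back outward (limit). Hinge line along the carton's y at x -80, z 100 mm; flap 62 mm long, 160 wide, 4 thick. Starts ajar (0.7 to 1.1), its edge some 65 mm from the other's. Stiff crease: gives to a light push, stays where left; a tip pushing the edge straight outward may bind unless it rises with it
- flap_far (a joint): hinge of the far flap, the same mirrored: hinge line at x = +80 mm, z = 100 mm of the carton; same size, values and stiffness
- flap_near_edge (a point): middle of the free edge of the near flap
- flap_far_edge (a point): middle of the free edge of the far flap
- carved_stone: carved limestone tile standing in the carton, 34 mm thick (x), 54 wide (y), 80 tall, about 0.35 kg, plain sides (+y, -y). A round rosette 40 mm across stands out up to 7 mm from its +x face, which is turned roughly to the carton's +x side. Its top is 16 mm below the rim. Origin: centre of its underside; z up the tile, x out of the carved face
- rosette (a point): centre of the rosette on the carved face, 22 mm along x and 40 mm along z from the tile's origin
- blank: plain limestone block without carving, 44 x 60 mm, 70 mm tall, standing in the same carton in front of or behind the carved tile, at least 10 mm away. Origin: centre of its underside
- stand: stand of the inspection camera, does not move. Its 130 x 110 mm foot and 22 mm thick post (410 mm tall) stand 260 to 270 mm along its +x from its origin; the focus point lies above the bench 50 mm along its +x
- camera: inspection camera, a black box 80 mm wide, round lens in a white ring light 66 mm across, clamped to the post; lens 249 to 320 mm high. Origin: centre of the lens front. It looks along its own -x, towards the robot's side and 25 degrees downward; y is level, z its up direction. A tile presented properly has its x, y, z axes along the camera's
- lens (a point): centre of the front of the lens (the same point as the camera's origin)
- focus (a point): focus point in the air, 140 mm straight out from the lens (at -140 mm on the camera's x): the rosette's centre belongs here
- chisel: a mason's chisel, 260 mm long, lying on the bench. To be left alone; origin near the middle of its underside
- hammer: a mason's club hammer, 225 mm long, steel head 95 mm across, lying on the bench. To be left alone; origin near the middle of its underside
- mug: a white mug, 80 mm wide, 92 mm tall. To be left alone; origin near the middle of its underside
- pencil_pot: a round pot of pencils, 62 mm wide, 140 mm tall with the pencils. To be left alone; origin near the middle of its underside
- oil: a small amber bottle, 44 mm wide, 100 mm tall. To be left alone; origin near the middle of its underside
- rasp: a flat rasp with a wooden handle, 220 mm long, lying on the bench. To be left alone; origin near the middle of its underside
Mind the look-alikes: they are no part of the job. Leave any turquoise look-alike of the carton alone. Leave any red look-alike of the carved_stone alone.

How it is judged:
On the way, in this order (a step that is already met when the one before it is completed fails the run):
1. both flaps are folded back past upright (each beyond 1.75 rad, 100 degrees) (value of joint each of flap_near, flap_far above 1.75 rad), for 0.2 s.
2. the carved tile is held by the fingers and lifted clear of the carton (its underside above the rim) (contact force between carved_stone and the fingers above 1 N and height (world z) of carved_stone above 0.105 m and contact force between carved_stone and carton below 0.2 N and contact force between carved_stone and blank below 0.2 N and contact force between carved_stone and camera below 0.2 N and contact force between carved_stone and stand below 0.2 N), for 0.2 s.
At the end, for the whole second after the job is handed in: Tile held at rest by the fingers, underside above 105 mm, touching nothing else; rosette within 20 mm of the focus; its x and z axes within 0.18 rad of the camera's, face to the lens, right way up; both flaps beyond 1.75 rad; plain block still in the carton, upright within 0.3 rad (all of step 1 and all of step 2 and distance between rosette and focus below 0.02 m and angle between the x axis of carved_stone and the x axis of camera, either way round below 0.18 rad and angle between the z axis of carved_stone and the z axis of camera, either way round below 0.18 rad and x of lens in the frame of carved_stone above 0.08 m and z of lens in the frame of carved_stone above 0 m and angle between carved_stone's own z axis and vertical below 1 rad and linear speed of carved_stone below 0.03 m/s and angular speed of carved_stone below 0.2 rad/s and z of blank in the frame of carton below 0.02 m and horizontal distance between blank and carton below 0.085 m and angle between blank's own z axis and vertical below 0.3 rad); the arm keeps its last pose, push and grip.
It fails at once if the camera is pushed more than 15 mm (distance of lens from where it was at the start of the episode above 0.015 m).
It fails at once if something else on the bench is moved more than 30 mm (distance of any of chisel, hammer, mug, pencil_pot, oil, rasp from where it was at the start of the episode above 0.03 m).
It fails at once if the plain block is lifted out of the carton (height (world z) of blank above 0.06 m).
It also fails if it takes over 64 s, if anything falls off the work surface, if the arm or the gripper's body presses on something with over 40 N, if the wrist force passes 120 N, or if a joint passes its speed limit or range.

ROBOT

A 6-joint arm with a two-finger parallel gripper is mounted at the origin on the work surface. World frame = base frame: x ahead of the robot, y to its left, z up, the work surface at z = 0. Lengths are in m, angles in rad, forces in N, time in s.
With the tool pointing down it reaches from about 0.275 to 0.875 m from the base axis. Payload 12.5 kg.
Tool frame: the origin (TCP) lies at the very end of the fingers, on their centre line; the grasp point (between the pads) lies 19 mm behind it; z points along the fingers, y is the line along which they close (so a half turn about z gives the same grasp; the last joint's range is limited). The gripper opens to 85 mm and grips with 20 to 120 N. Pads are 22 mm wide; open, the fingers measure 114 mm over their backs; the gripper's body (76 mm by 85 mm) begins 54 mm behind the grasp point. The pads swing forward as they close: fully open they stand 13 mm farther back than shut.
Start: joints at [1.194, 0.351, 1.652, -0, 1.139, -0.085], TCP at [0.158, 0.527, 0.231] pointing down, gripper open.
Joint ranges: [-2.75, 2.75], [-0.79, 2.1], [0.01, 2.65], [-1.57, 4.71], [0.07, 3.14], [-2.87, 2.87]. Speed limits (rad/s): [2.22, 2.22, 2.79, 3.14, 3.14, 3.14].

INTERFACE

Orientations are given as a 3x3 rotation matrix whose columns are the frame's x, y, z axes.
In Python, from bench import manip gives the robot as it stands. Calls block until the motion is done:
- manip.move_ptp(position, orientation): joint-space move of the TCP to a pose.
- manip.move_l(position, attitude=None, max_speed=0.15): straight line of the TCP; attitude=None keeps the orientation; max_speed is the mean speed in m/s.
- manip.move_j(angles): joint-space move.
- manip.set_gripper(opening, effort=None): opening from 0.0 (shut) to 1.0 (fully open); effort is the grip in N (None keeps the last); returns when the fingers have stopped.
- manip.dwell(seconds).
- manip.inverse_kinematics(position, orientation): joint angles nearest the present ones, or None.
- manip.grab_frame(name): name is "scene" or "top"; returns (picture, depth): 384x512x3 uint8, red, green, blue; 384x512 float32, m along the optical axis (not along the pixel's ray), 0 where there is no reading.
- manip.get_calibration(name): a dict with "camera_matrix" (3x3 intrinsics, pixels), "k1" (the pictures are not rectified: a ray, as slopes to the right and down, at radius r is drawn at 1 + k1 r^2 times it, then the intrinsics apply), "R" (3x3) and "t" (3): a world point X has camera coordinates R X + t. Camera axes: x right, y down, z forward; pixel columns grow to the right and rows downward; lengths in m; the calibration is good to about 2 mm. A picture is of the moment at which its call begins. get_calibration takes no time and is no camera call.
A pose or a line that the arm cannot do raises manip.Unreachable and nothing moves.
- manip.sign_off(): hands the job in; it is judged then, once.
Trained networks look in the newest picture that a camera, given by its name, has taken for a name from the list of things; names that differ only in an ending like _2 or _b are one class to them, and where a whole thing is asked for, a point or a joint stands for the part that bears it (a point fixed in the world has none). Each returns a list of dicts, best first, with "confidence" (0 to 1); they miss things now and then, are a little off and sometimes report something else, mostly with a low value. They report only what shows in the picture. A call takes as long as a camera call. They do not tell look-alikes from the thing itself.
- manip.look_for(camera, name): "at" ([x, y, z] in m, in world coordinates, good to about 4 mm: the middle of the surface that is visible of it).
Readings, each from a call of its own:
- manip.current_time(): time.
- manip.current_qpos(): joint angles.
- manip.current_joint_vel(): joint speeds.
- manip.current_joint_torque(): joint torques, N m.
- manip.current_ee_pos(): TCP position.
- manip.current_tcp_rot(): TCP orientation.
- manip.current_force(): force on the tool from outside, world axes, zero at the start.
- manip.current_ft_torque(): the same for the moment, N m.
- manip.current_grip_width(): opening from 0.0 (shut) to 1.0 (fully open).
- manip.current_grip_force(): force on a finger pad.
Only numpy, scipy, OpenCV 4.12 (cv2) and the standard library are available. Lean on these libraries where they do the work, as an engineer would, in place of code of your own. Each camera call takes 0.05 s, during which the arm holds its last target. There are 200 camera calls.

## Working session

There is one attempt and no reset: what is moved stays moved. The work goes in short steps, each a Python script; the robot and the scene stay as the last script left them, time stands still between calls to the robot, and variables do not carry over. Pictures are saved under pics/ and viewed, at most 10 in all, crops included, and the job is handed in when it is done.

```bash
ls; mkdir -p pics
cat > h.py <<'E'
import numpy as np, cv2
from bench import manip as m
def cloud(name):
    p,d=m.grab_frame(name); c=m.get_calibration(name)
    K=np.array(c["camera_matrix"],float);R=np.array(c["R"]);t=np.array(c["t"]);k=c["k1"]
    v,u=np.mgrid[0:d.shape[0],0:d.shape[1]].astype(float)
    x=(u-K[0,2])/K[0,0];y=(v-K[1,2])/K[1,1]
    xu,yu=x.copy(),y.copy()
    for _ in range(15):
        f=1+k*(xu**2+yu**2); xu=x/f; yu=y/f
    P=np.stack([xu*d,yu*d,d],-1); W=(P-t)@R
    W[d<=0]=np.nan
    return p,d,W
def save(p,f,s=1): cv2.imwrite("pics/"+f,cv2.resize(p[...,::-1],None,fx=s,fy=s,interpolation=cv2.INTER_CUBIC))
E
python3 - <<'E'
from h import *
o=[]
for n in("scene","top"):
    p,d,W=cloud(n); o.append(p); np.savez(""+n+"0.npz",p=p,d=d,W=W)
    c=m.get_calibration(n); print(n,c["k1"],(-np.array(c["R"]).T@c["t"]).round(3))
    for k in "carton flap_near flap_far flap_near_edge flap_far_edge carved_stone rosette blank stand camera lens chisel hammer mug pencil_pot oil rasp".split():
        print(k,[(np.round(r["at"],3).tolist(),round(r["confidence"],2)) for r in m.look_for(n,k)[:4]])
save(o[0],"s0.png",1.5);save(o[1],"t0.png",1.5)
print(m.current_time())
E
```

```text
pics
scene -0.0040185688713974994 [ 1.135 -0.566  0.833]
carton [([0.611, -0.199, 0.081], 0.94), ([0.299, -0.262, 0.093], 0.6)]
flap_near [([0.2, -0.258, 0.102], 0.88), ([0.505, -0.207, 0.14], 0.52)]
flap_far [([0.625, -0.183, 0.126], 0.82), ([0.297, -0.256, 0.104], 0.56), ([0.466, -0.469, 0.018], 0.42), ([0.46, 0.408, 0.035], 0.35)]
flap_near_edge [([0.197, -0.255, 0.108], 0.59), ([0.501, -0.205, 0.143], 0.58), ([0.651, -0.437, 0.06], 0.39)]
flap_far_edge [([0.299, -0.259, 0.104], 0.93), ([0.529, -0.203, 0.075], 0.63), ([0.619, -0.182, 0.13], 0.58)]
carved_stone [([0.603, -0.012, 0.014], 0.64), ([0.792, -0.297, 0.076], 0.56), ([0.634, 0.387, 0.062], 0.27)]
rosette [([0.784, -0.306, 0.078], 0.62)]
blank [([0.529, -0.202, 0.076], 0.92), ([0.799, 0.223, 0.29], 0.42)]
stand [([0.833, 0.24, 0.231], 0.56)]
camera [([0.797, 0.225, 0.29], 0.92)]
lens [([0.801, 0.224, 0.29], 0.87)]
chisel [([0.602, -0.01, 0.018], 0.69)]
hammer [([0.459, 0.408, 0.034], 0.83)]
mug [([0.633, 0.387, 0.062], 0.62)]
pencil_pot [([0.649, -0.439, 0.06], 0.84)]
oil [([0.414, -0.009, 0.058], 0.84)]
rasp []
top -0.1111
[... 467 characters left out ...]
0.68)]
carved_stone [([0.762, -0.282, 0.083], 0.74), ([0.634, -0.437, 0.057], 0.69), ([0.589, -0.17, 0.084], 0.67)]
rosette [([0.767, -0.285, 0.079], 0.7)]
blank [([0.528, -0.185, 0.078], 0.51)]
stand [([0.798, 0.242, 0.277], 0.67)]
camera [([0.777, 0.236, 0.302], 0.61)]
lens [([0.775, 0.237, 0.301], 0.94)]
chisel [([0.565, -0.008, 0.013], 0.77), ([0.772, 0.237, 0.298], 0.51), ([0.796, 0.243, 0.277], 0.44)]
hammer [([0.444, 0.415, 0.046], 0.65)]
mug [([0.629, 0.418, 0.045], 0.78), ([0.59, -0.168, 0.084], 0.65)]
pencil_pot [([0.635, -0.438, 0.056], 0.92), ([0.776, 0.239, 0.298], 0.71), ([0.57, -0.007, 0.014], 0.33)]
oil [([0.398, -0.001, 0.067], 0.53)]
rasp [([0.45, -0.457, 0.016], 0.76)]
1.8
```

View pics/s0.png

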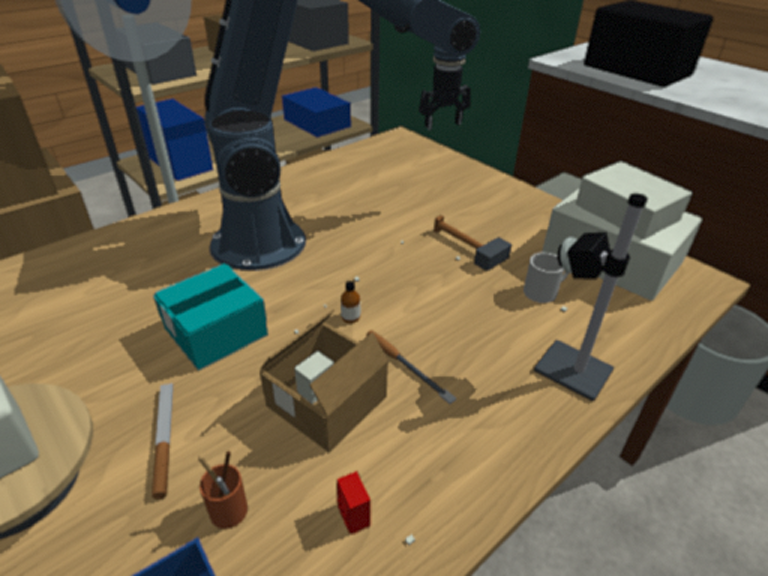

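View pics/t0.png

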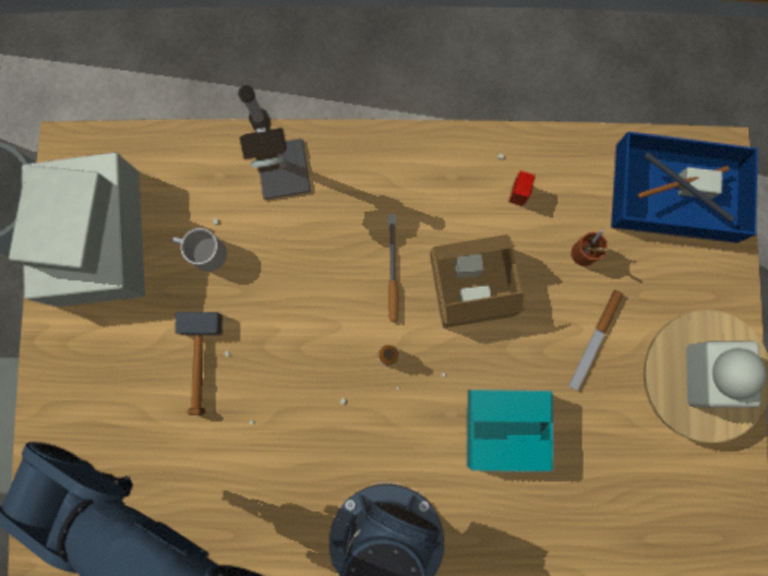

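Scene picture (1.5x): the brown carton is at about (325,385), the turquoise look-alike at (210,310) and the red tile look-alike at (353,500). Top picture: the brown carton is at (477,282). Inside it are a far grey block (469,265) and a near bright block (475,293). The inspection camera is at (263,143). The carved tile candidates are the far block (height about 84 mm), the near block (about 77 mm) and the red tile at (522,187), which is excluded. Next I measure and crop to confirm.

Run:
```python
from h import *
T=np.load("top0.npz");S=np.load("scene0.npz")
tp=T["p"][140:230,275:365];sp=S["p"][190:310,160:275]
a=cv2.resize(tp[...,::-1],(390,390),interpolation=cv2.INTER_CUBIC);b=cv2.resize(sp[...,::-1],(390,390),interpolation=cv2.INTER_CUBIC)
cv2.imwrite("pics/c1.png",np.hstack([a,b]))
for nm,D in(("top",T),("scene",S)):
    W=D["W"].reshape(-1,3); p=D["p"].reshape(-1,3)
    inb=(abs(W[:,0]-.565)<.13)&(abs(W[:,1]+.19)<.13)
    for lo,hi in((.068,.078),(.079,.088),(.094,.104)):
        q=W[inb&(W[:,2]>lo)&(W[:,2]<hi)]
        if nm=="top" and hi<.1: q=q[(abs(q[:,0]-.56)<.055)&(abs(q[:,1]+.18)<.05)]
        if len(q)>8:
            r=cv2.minAreaRect((q[:,:2]*1000).astype(np.float32)); print(nm,lo,len(q),np.round(np.median(q,0),3),np.round(r[0],1),np.round(r[1],1),round(r[2],1),q[:,2].mean().round(4))
    # camera pts
    s=(abs(W[:,0]-.8)<.2)&(abs(W[:,1]-.24)<.12)&(W[:,2]>.2)
    q=W[s];c=p[s].astype(int)
    w=q[(c.min(1)>130)]; print(nm,"ring",len(w),w.mean(0).round(4) if len(w) else '',w.min(0).round(3),w.max(0).round(3))
    s=(abs(W[:,0]-.85)<.2)&(abs(W[:,1]-.24)<.15)&(W[:,2]>.005)&(W[:,2]<.03)
    q=W[s]; 
    if len(q): r=cv2.minAreaRect((q[:,:2]*1000).astype(np.float32)); print("foot",len(q),np.round(r[0]),np.round(r[1]),round(r[2],1))
    q=W[(abs(W[:,0]-.9)<.12)&(abs(W[:,1]-.24)<.12)&(W[:,2]>.36)]; print("posttop",len(q),np.nanmean(q,0).round(4))
    if nm=="top":
        q=W[inb&(W[:,2]>.104)]; 
        for s_ in (q[q[:,0]<.56],q[q[:,0]>.56]): print("flap",len(s_),s_.min(0).round(3),s_.max(0).round(3),s_.mean(0).round(3))
```

```text
top 0.068 148 [ 0.534 -0.181  0.074] [ 565.4 -178.5] [96.  60.4] 9.7 0.0737
top 0.079 154 [ 0.593 -0.172  0.084] [ 564.1 -177. ] [93.5 55.7] 11.4 0.0835
top 0.094 221 [ 0.554 -0.119  0.1  ] [ 556.9 -185.4] [167.3 172.5] 10.3 0.0997
top ring 35 [0.753  0.2442 0.2882] [0.739 0.225 0.278] [0.811 0.261 0.296]
foot 1225 [797. 240.] [298. 293.] 89.6
posttop 142 [0.8297 0.249  0.3995]
flap 676 [ 0.463 -0.274  0.104] [ 0.553 -0.106  0.162] [ 0.493 -0.194  0.131]
flap 486 [ 0.562 -0.266  0.104] [ 0.652 -0.093  0.16 ] [ 0.617 -0.175  0.131]
scene 0.068 614 [ 0.531 -0.193  0.073] [ 561.2 -188.1] [165.5 167.4] 9.5 0.0731
scene 0.079 320 [ 0.546 -0.209  0.083] [ 561.2 -186.7] [165.3 170.3] 10.9 0.0835
scene 0.094 475 [ 0.551 -0.238  0.099] [ 560.5 -185. ] [165.7 174. ] 9.6 0.0989
scene ring 38 [0.763  0.2346 0.2961] [0.744 0.215 0.284] [0.843 0.263 0.413]
foot 1121 [805. 281.] [158. 343.] 32.5
posttop 247 [0.8371 0.2442 0.3925]
```

View pics/c1.png

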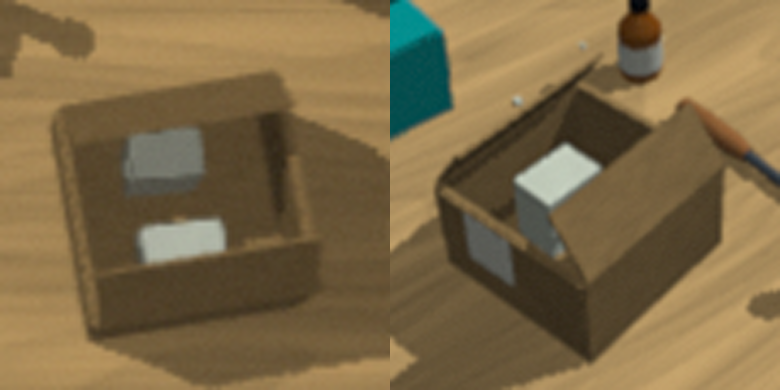

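The crop shows the far block (left half, about (165,155)) with its top at 84 mm, which is 80 + 4. That is the tile, with its carved side under the far flap. The near block (185,240) has its top at 74 mm and matches the plain block. I will confirm the rosette once the flap is open. Next I refine the carton, flap and camera poses.

Run:
```python
from h import *
T=np.load("top0.npz");S=np.load("scene0.npz")
c0=np.array([.559,-.186]);ps=np.radians(10);ex=np.array([np.cos(ps),np.sin(ps)]);ey=np.array([-ex[1],ex[0]])
for nm,D in(("top",T),("scene",S)):
    W=D["W"].reshape(-1,3);p=D["p"].reshape(-1,3).astype(int)
    q=W[:,:2]-c0; u=q@ex;v=q@ey;z=W[:,2]
    ok=(abs(u)<.12)&(abs(v)<.12)
    for zlo in (.02,.05):
        k=ok&(z>zlo)&(z<.099); 
        print(nm,"box u,v pct",np.percentile(u[k],[.5,2,98,99.5]).round(3),np.percentile(v[k],[.5,2,98,99.5]).round(3))
    for s in(-1,1):
        k=ok&(z>.108)&(abs(v)<.07)&(u*s>0.01)
        if k.sum()>20:
            A=np.c_[u[k],z[k]];r=cv2.fitLine(A.astype(np.float32),cv2.DIST_HUBER,0,.01,.01).ravel();r=r*np.sign(r[1])
            at=r[2]+(.1-r[3])*r[0]/r[1]
            print("flap",s,k.sum(),"angle",np.arctan2(r[1],-s*r[0]).round(3),"hinge u",at.round(3),"zmax",np.percentile(z[k],[98,99.8]).round(3),"u",np.percentile(u[k],[1,99]).round(3))
    # stand
    k=(abs(W[:,0]-.86)<.2)&(abs(W[:,1]-.24)<.2)
    f=k&(z>.004)&(z<.035)&(p.max(1)<110)&(np.ptp(p,axis=1)<25)
    M=np.zeros(len(W),np.uint8);M[f]=1;n,L,st,_=cv2.connectedComponentsWithStats(M.reshape(384,512))
    i=1+st[1:,4].argmax();g=W[L.ravel()==i];r=cv2.minAreaRect((g[:,:2]*1000).astype(np.float32));print("foot",len(g),g[:,2].mean().round(3),np.round(r[0]),np.round(r[1]),round(r[2],1))
    for lo,hi in((.06,.12),(.12,.2),(.2,.25),(.34,.40),(.405,.43)):
        g=W[k&(z>lo)&(z<hi)&(W[:,1]<.3)&(W[:,1]>.18)&(W[:,0]>.75)]; 
        if len(g)>4: print("post",lo,len(g),np.median(g,0).round(4),np.ptp(g,axis=0).round(3))
    b=W[k&(z>.24)&(z<.34)&(p.max(1)<70)&(W[:,1]<.32)]; r=cv2.minAreaRect((b[:,:2]*1000).astype(np.float32));print("box",len(b),np.round(r[0]),np.round(r[1]),round(r[2],1),b.min(0).round(3),b.max(0).round(3))
    w=W[k&(z>.2)&(z<.36)&(p.min(1)>105)&(W[:,0]<.83)];print("ring",len(w),np.median(w,0).round(4))
    if len(w)>8:
        w=w[np.linalg.norm(w-np.median(w,0),axis=1)<.05]; U,s_,V=np.linalg.svd(w-w.mean(0));print(w.mean(0).round(4),s_.round(4),V.round(3).tolist())
a=cv2.resize(T["p"][50:150,130:240][...,::-1],(396,360),interpolation=cv2.INTER_CUBIC);b=cv2.resize(S["p"][120:280,345:455][...,::-1],(248,360),interpolation=cv2.INTER_CUBIC)
cv2.imwrite("pics/c2.png",np.hstack([a,b]))
```

```text
top box u,v pct [-0.085 -0.085  0.065  0.077] [-0.085 -0.082  0.087  0.087]
top box u,v pct [-0.085 -0.085  0.066  0.081] [-0.085 -0.083  0.087  0.087]
flap -1 547 angle 1.004 hinge u -0.087 zmax [0.158 0.161] u [-0.083 -0.049]
flap 1 389 angle 0.944 hinge u -0.228 zmax [0.156 0.159] u [0.043 0.078]
foot 811 0.014 [822. 248.] [130. 107.] 9.9
post 0.06 5 [0.826  0.2429 0.0941] [0.011 0.007 0.033]
post 0.34 67 [0.825  0.2455 0.3658] [0.014 0.019 0.054]
post 0.405 92 [0.8307 0.2499 0.4113] [0.028 0.027 0.011]
box 632 [790. 242.] [113.  77.] 12.5 [0.733 0.199 0.247] [0.847 0.279 0.338]
ring 74 [0.7466 0.244  0.288 ]
[0.7455 0.2412 0.2851] [0.1216 0.0553 0.0201] [[0.031, -0.937, 0.347], [-0.62, 0.255, 0.742], [-0.784, -0.238, -0.573]]
scene box u,v pct [-0.08  -0.079  0.084  0.084] [-0.085 -0.085  0.081  0.084]
scene box u,v pct [-0.08  -0.079  0.083  0.084] [-0.085 -0.085  0.081  0.086]
flap -1 163 angle 1.03 hinge u -0.079 zmax [0.156 0.157] u [-0.074 -0.045]
flap 1 972 angle 0.958 hinge u -0.226 zmax [0.153 0.155] u [0.046 0.08 ]
foot 1079 0.014 [826. 246.] [129. 110.] 10.6
post 0.06 123 [0.839  0.2417 0.0892] [0.022 0.018 0.059]
post 0.12 187 [0.8389 0.242  0.1608] [0.021 0.017 0.079]
post 0.2 147 [0.8377 0.2416 0.2293] [0.093 0.054 0.049]
post 0.34 207 [0.8381 0.242  0.3696] [0.023 0.019 0.059]
post 0.405 86 [0.8363 0.2457 0.412 ] [0.028 0.03  0.009]
box 979 [795. 236.] [ 91. 103.] 65.6 [0.737 0.197 0.242] [0.854 0.282 0.339]
ring 61 [0.7518 0.2291 0.289 ]
[0.7507 0.2279 0.2883] [0.0851 0.0296 0.0158] [[0.165, -0.981, -0.097], [-0.787, -0.19, 0.587], [-0.594, -0.021, -0.804]]
```

View pics/c2.png

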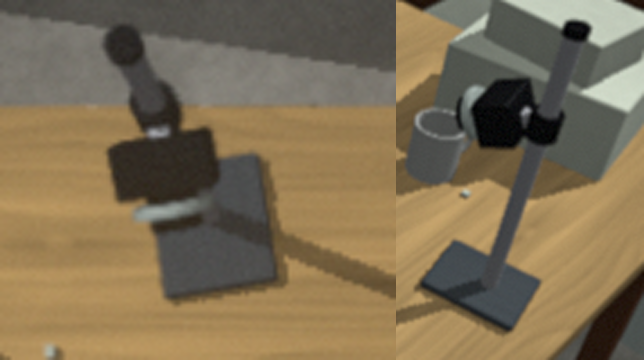

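The crop shows the camera above its foot, with the ring light at about (170,212). The foot yaw is about 10.2°, and post minus 88 mm puts the lens near (0.747, 0.232), which agrees with the ring points. Now I open the flaps.

```bash
cat >> h.py <<'E'
C0=np.array([.559,-.185]);PS=np.radians(10)
def down(yaw,s=1):
    y=s*np.array([-np.sin(yaw),np.cos(yaw),0]);z=np.array([0,0,-1.]);return np.c_[np.cross(y,z),y,z]
def cw(u,v,z):
    return np.array([C0[0]+u*np.cos(PS)-v*np.sin(PS),C0[1]+u*np.sin(PS)+v*np.cos(PS),z])
def arc(a,r=.042,lead=.002,half=.011,L=.062):
    if a<np.pi/2: return L*np.cos(a)+half+lead, .1+L*np.sin(a)-.02
    return r*np.cos(a)+lead*np.sin(a)+half, .1+r*np.sin(a)-lead*np.cos(a)
E
python3 - <<'E'
from h import *
S=np.load("scene0.npz");T=np.load("top0.npz")
for D in(S,T):
    W=D["W"].reshape(-1,3);p=D["p"].reshape(-1,3).astype(int)
    k=(abs(W[:,0]-.75)<.05)&(abs(W[:,1]-.235)<.06)&(W[:,2]>.2)&(W[:,2]<.35)&(p.min(1)>95)&(np.ptp(p,axis=1)<30)
    g=W[k];print(len(g),np.percentile(g,[3,97],axis=0).round(3).tolist())
yc=np.radians(10.2);c,s=np.cos(np.radians(25)),np.sin(np.radians(25));h=np.array([np.cos(yc),np.sin(yc),0])
xc=h*c+np.array([0,0,s]);zc=-h*s+np.array([0,0,c]);yv=np.cross(zc,xc)
rose=np.array([.747,.232,.287])-.14*xc; tcp=rose-.022*xc+.04*zc-.04*zc+.0*zc
for sg in(1,-1):
    R=np.c_[np.cross(sg*yv,-zc),sg*yv,-zc]
    print(sg,m.inverse_kinematics(cw(0,0,.25),down(PS,sg)),m.inverse_kinematics(tcp,R),rose.round(3))
E
```

```text
59 [[0.744, 0.207, 0.278], [0.758, 0.251, 0.293]]
65 [[0.739, 0.216, 0.267], [0.754, 0.265, 0.294]]
1 [-3.98656490e-01  4.03641957e-01  1.52619929e+00 -4.44089210e-16
  1.21175140e+00 -2.14398574e+00] [ 0.27307886  0.35179463  1.7520855  -0.07065692  0.60427826 -1.426425  ] [0.622 0.21  0.228]
-1 [-3.98656490e-01  4.03641957e-01  1.52619929e+00 -4.44089210e-16
  1.21175140e+00  9.97606912e-01] [ 0.27307886  0.35179463  1.7520855  -0.07065692  0.60427826  1.71516765] [0.622 0.21  0.228]
```

Run:
```python
from h import *
yc=np.radians(10.2);c,s=np.cos(np.radians(25)),np.sin(np.radians(25));h=np.array([np.cos(yc),np.sin(yc),0])
xc=h*c+np.array([0,0,s]);zc=-h*s+np.array([0,0,c]);yv=np.cross(zc,xc)
B=np.c_[xc,yv,zc];o=np.array([.747,.232,.275])
for f in("scene","top"):
    D=np.load(f+"0.npz");W=D["W"].reshape(-1,3);p=D["p"].reshape(-1,3).astype(int)
    q=(W-o)@B; k=(abs(q[:,0])<.12)&(abs(q[:,1])<.06)&(abs(q[:,2])<.09)&(W[:,2]>.2)
    for lo in np.arange(-.02,.09,.01):
        g=k&(q[:,0]>=lo)&(q[:,0]<lo+.01)
        if g.sum()>3: print(f,round(lo,2),g.sum(),"y",np.percentile(q[g,1],[2,98]).round(3),"z",np.percentile(q[g,2],[2,98]).round(3),"br",int(p[g].mean()))
R=down(PS,-1)
m.set_gripper(0.0,40)
m.move_ptp(cw(0,0,.25),R); m.move_l(cw(0,0,.17),R)
def do(sg,lim):
    for a in lim:
        s_,z=arc(a); m.move_l(cw(sg*(.08-s_),0,z),R,.12)
        print(sg,round(a,2),m.current_force().round(1),m.current_ee_pos().round(3))
    x=m.current_ee_pos(); m.move_l(x+np.array([np.cos(PS)*-sg*.02,np.sin(PS)*-sg*.02,.06]),R,.2)
A=[.75,1.0,1.2,1.4,1.57,1.75,1.95,2.15,2.35]
s_,z=arc(A[0]); m.move_l(cw(-.08+s_,0,.2),R); 
do(-1,A)
m.move_l(cw(0,0,.2),R,.2); do(1,A)
print(m.current_time(),m.current_ee_pos())
```

```text
scene -0.02 6 y [-0.017 -0.005] z [-0.022  0.003] br 52
scene -0.01 25 y [-0.02 -0.  ] z [-0.029  0.006] br 37
scene 0.0 82 y [-0.031  0.016] z [-0.036  0.017] br 105
scene 0.01 48 y [-0.036  0.016] z [-0.036  0.014] br 105
scene 0.02 101 y [-0.039  0.033] z [-0.041  0.014] br 19
scene 0.03 117 y [-0.04   0.035] z [-0.04   0.014] br 12
scene 0.04 112 y [-0.039  0.033] z [-0.041  0.014] br 13
scene 0.05 144 y [-0.04   0.032] z [-0.087  0.013] br 20
scene 0.06 288 y [-0.036  0.035] z [-0.085  0.012] br 33
scene 0.07 90 y [-0.016  0.01 ] z [-0.083 -0.01 ] br 41
scene 0.08 76 y [-0.017 -0.   ] z [-0.06  -0.003] br 22
top -0.02 10 y [-0.013  0.021] z [-0.008  0.006] br 50
top -0.01 50 y [-0.017  0.026] z [-0.013  0.012] br 67
top 0.0 81 y [-0.028  0.033] z [-0.021  0.02 ] br 121
top 0.01 69 y [-0.034  0.039] z [-0.009  0.018] br 51
top 0.02 102 y [-0.036  0.04 ] z [-0.029  0.019] br 42
top 0.03 106 y [-0.036  0.039] z [-0.018  0.019] br 42
top 0.04 103 y [-0.036  0.039] z [-0.021  0.02 ] br 42
top 0.05 109 y [-0.036  0.04 ] z [-0.037  0.017] br 43
top 0.06 64 y [-0.032  0.037] z [-0.04   
[... 308 characters left out ...]
1 1.57 [ 0.5 -0.4  0.3] [ 0.493 -0.197  0.142]
-1 1.75 [0.  0.3 0.6] [ 0.486 -0.198  0.142]
-1 1.95 [ 0.1  0.4 -0.5] [ 0.477 -0.199  0.14 ]
-1 2.15 [ 0.4 -0.4  0.3] [ 0.47  -0.201  0.136]
-1 2.35 [-0.2 -0.   0.3] [ 0.463 -0.202  0.131]
1 0.75 [-0.1 -0.6  0.8] [ 0.58  -0.181  0.123]
1 1.0 [-0.8 -0.4 -0.4] [ 0.593 -0.179  0.133]
1 1.2 [-0.4 -0.3  0.3] [ 0.603 -0.177  0.138]
1 1.4 [-0.7 -0.  -1. ] [ 0.614 -0.175  0.141]
1 1.57 [ 0.   0.6 -0.2] [ 0.625 -0.173  0.142]
1 1.75 [-0.4 -0.2  0.4] [ 0.632 -0.172  0.142]
1 1.95 [-0.1 -0.2 -0.6] [ 0.64  -0.171  0.14 ]
1 2.15 [ 0.3 -0.3 -0.2] [ 0.648 -0.169  0.136]
1 2.35 [-0.1 -0.3 -0.8] [ 0.655 -0.168  0.131]
13.675 [ 0.63495437 -0.1715954   0.19140405]
```

Run:
```python
from h import *
m.move_l(cw(-.02,.22,.26),None,.25)
m.set_gripper(1.0)
out=[]
for n in("top","scene"):
    p,d,Wg=cloud(n);np.savez(n+"1.npz",p=p,d=d,W=Wg)
    out.append(cv2.resize(p[140:230,275:365] if n=="top" else p[190:310,160:275],(390,390),interpolation=cv2.INTER_CUBIC))
    for k in("carved_stone","rosette","blank","flap_near_edge","flap_far_edge"): print(n,k,[(np.round(r["at"],3).tolist(),round(r["confidence"],2)) for r in m.look_for(n,k)[:3]])
    W=Wg.reshape(-1,3);q=W[:,:2]-C0;e=np.array([np.cos(PS),np.sin(PS)]);u=q@e;v=q@[-e[1],e[0]];z=W[:,2]
    for nm,lo,hi in(("stone",.08,.088),("blank",.069,.0785)):
        k=(abs(u)<.07)&(abs(v)<.065)&(z>lo)&(z<hi)
        M=np.zeros(len(W),np.uint8);M[k]=1;nn,L,st,_=cv2.connectedComponentsWithStats(M.reshape(384,512));i=1+st[1:,4].argmax();g=W[L.ravel()==i]
        r=cv2.minAreaRect((g[:,:2]*1000).astype(np.float32));print(n,nm,len(g),g[:,2].mean().round(4),np.round(r[0],1),np.round(r[1],1),round(r[2],1))
    k=(abs(u)<.16)&(abs(v)<.07)&(z>.108)&(z<.18)
    for s_ in(-1,1):
        g=k&(u*s_>.07);print("flap",s_,g.sum(),np.percentile(u[g],[2,98]).round(3) if g.sum() else '',np.percentile(z[g],[2,98]).round(3) if g.sum() else '')
save(np.hstack(out),"c3.png")
print(m.current_time())
```

```text
top carved_stone [([0.59, -0.168, 0.087], 0.53), ([0.763, -0.282, 0.084], 0.48), ([0.797, 0.241, 0.274], 0.19)]
top rosette [([0.766, -0.287, 0.083], 0.86), ([0.589, -0.168, 0.086], 0.78)]
top blank [([0.518, -0.185, 0.08], 0.86)]
top flap_near_edge [([0.194, -0.252, 0.099], 0.89), ([0.452, -0.203, 0.129], 0.78)]
top flap_far_edge [([0.289, -0.255, 0.104], 0.72), ([0.659, -0.168, 0.126], 0.58), ([0.455, -0.203, 0.125], 0.49)]
top stone 146 0.0838 [ 593.2 -170.6] [36.1 54.1] 6.4
top blank 224 0.074 [ 521.9 -185.8] [44.6 61.2] 7.5
flap -1 509 [-0.125 -0.088] [0.109 0.15 ]
flap 1 626 [0.084 0.121] [0.109 0.149]
scene carved_stone [([0.789, -0.296, 0.078], 0.63), ([0.596, -0.181, 0.082], 0.57), ([0.459, -0.21, 0.123], 0.29)]
scene rosette [([0.781, -0.303, 0.074], 0.88), ([0.6, -0.184, 0.084], 0.85)]
scene blank [([0.54, -0.192, 0.064], 0.78), ([0.632, 0.389, 0.062], 0.26)]
scene flap_near_edge [([0.455, -0.206, 0.127], 0.84), ([0.2, -0.252, 0.109], 0.57), ([0.798, 0.225, 0.291], 0.44)]
scene flap_far_edge [([0.3, -0.256, 0.102], 0.66), ([0.665, -0.176, 0.128], 0.6)]
scene stone 210 0.0838 [ 598.  -170.6] [38.5 53.6] 4.8
scene blank 270 0.0736 [ 526.2 -185.7] [46.2 60.9] 6.1
flap -1 826 [-0.12  -0.086] [0.109 0.147]
flap 1 277 [0.088 0.124] [0.11  0.148]
16.2083
```

View pics/c3.png

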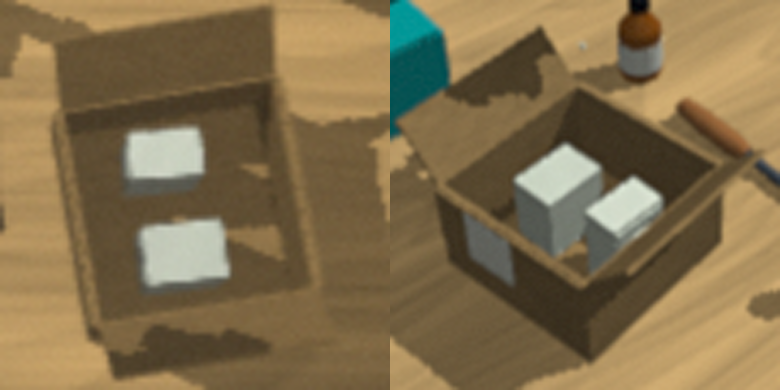

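The flaps are at about 2.25 rad. Crop: the far block (left half (165,153), right half (625,210)) has a raised carving on its +x face at about (650,215) and a top at 84 mm, so it is the tile. The near block is plain, with its top at 74 mm. Now I grasp and lift.

Run:
```python
from h import *
R=down(np.radians(5.8),-1); p=np.array([.595,-.1705,.043])
m.move_ptp(p+[0,0,.12],R); m.move_l(p+[0,0,.06],R,.15); m.move_l(p,R,.08)
print(m.current_force().round(1),m.current_ee_pos().round(4))
m.set_gripper(0.0,70); print(m.current_grip_width(),m.current_grip_force(),m.current_force().round(1))
m.move_l(p+[0,0,.02],R,.06); print(m.current_grip_width(),m.current_grip_force(),m.current_force().round(1))
m.move_l(p+[0,0,.22],R,.15); m.dwell(.4); print(m.current_grip_width(),m.current_force().round(1),m.current_time())
for n in("top","scene"):
    pp,d,W=cloud(n);np.savez(n+"2.npz",p=pp,d=d,W=W); 
    uv=np.argwhere(np.linalg.norm(np.nan_to_num(W)-(p+[0,0,.2]),axis=2)<.05); c=uv.mean(0).astype(int); a,b=max(c[0]-60,0),max(c[1]-60,0)
    globals()["i"+n]=cv2.resize(pp[a:a+120,b:b+120],(390,390),interpolation=cv2.INTER_CUBIC)
    print(n,c,[(np.round(r["at"],3).tolist(),round(r["confidence"],2)) for r in m.look_for(n,"rosette")[:3]])
save(np.hstack([itop,iscene]),"c4.png")
```

```text
[-0.4 -0.2 -0. ] [ 0.5953 -0.1706  0.0434]
0.6256396313071158 74.4368040561676 [-0.8  1.   5.4]
0.6231473634244796 73.84553790092468 [ 0.5 -0.3 -3.9]
0.6289113569982832 [ 0.2 -0.1 -3.7] 21.375
top [168 329] [([0.782, -0.292, 0.079], 0.68)]
scene [208 227] [([0.783, -0.304, 0.076], 0.85), ([0.61, -0.175, 0.272], 0.81)]
```

View pics/c4.png

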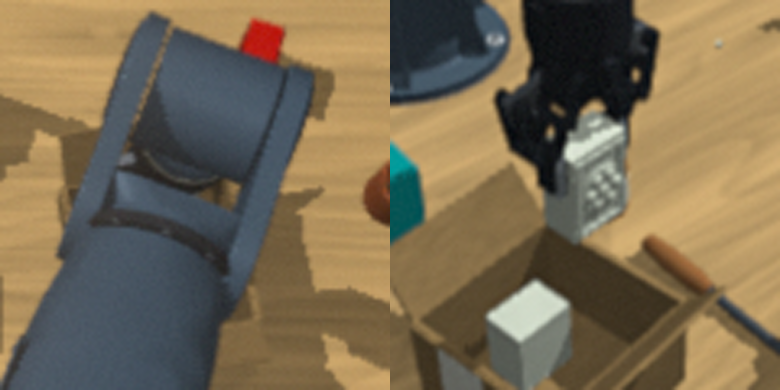

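The scene half shows the tile in the gripper with its carved face towards +x at (600,190), and the block left in the carton at (530,320). I measure the tile in the hand and then present it.

Run:
```python
from h import *
D=np.load("scene2.npz");W=D["W"].reshape(-1,3);pc=D["p"].reshape(-1,3).astype(int)
R=m.current_tcp_rot();e=m.current_ee_pos();q=(W-e)@R
k=(abs(q[:,0])<.045)&(abs(q[:,1])<.04)&(q[:,2]>-.06)&(q[:,2]<.07)&(pc.min(1)>75)
g=q[k];print(k.sum(),"tool x,y,z pct",np.percentile(g,[2,10,50,90,98],axis=0).round(3).tolist())
yc=np.radians(10.2);c,s=np.cos(np.radians(25)),np.sin(np.radians(25));h=np.array([np.cos(yc),np.sin(yc),0])
xc=h*c+np.array([0,0,s]);zc=-h*s+np.array([0,0,c]);yv=np.cross(zc,xc);Rf=np.c_[xc,-yv,-zc]
lens=np.array([.743,.231,.260]);rose=lens-.14*xc;t=rose-.022*xc-.001*zc
print(rose,t)
m.move_ptp(t-.09*h+[0,0,.04],Rf);m.move_l(t,Rf,.1);m.dwell(.5)
print(m.current_ee_pos(),m.current_grip_force(),m.current_force().round(1),m.current_time())
out=[]
for n in("top","scene"):
    pp,d,W=cloud(n);np.savez(n+"3.npz",p=pp,d=d,W=W)
    out.append(cv2.resize(pp[40:190,100:300] if n=="top" else pp[90:240,290:490],(400,300),interpolation=cv2.INTER_CUBIC))
    for k in("rosette","lens"):print(n,k,[(np.round(r["at"],3).tolist(),round(r["confidence"],2)) for r in m.look_for(n,k)[:3]])
    B=np.c_[xc,yv,zc];q=(W.reshape(-1,3)-lens)@B;b=pp.reshape(-1,3).astype(int)
    k=(abs(q[:,1])<.05)&(q[:,0]<-.125)&(q[:,0]>-.19)&(abs(q[:,2])<.05)&(b.min(1)>75)
    print("tile in cam",k.sum(),np.percentile(q[k],[2,10,50,90,98],axis=0).round(3).tolist())
    k=(abs(q[:,1])<.05)&(abs(q[:,0])<.02)&(abs(q[:,2])<.05);print("front in cam",k.sum(),np.percentile(q[k],[1,50,99],axis=0).round(3).tolist())
save(np.hstack(out),"c5.png")
```

```text
695 tool x,y,z pct [[-0.013, -0.029, -0.042], [-0.004, -0.021, -0.041], [0.017, 0.006, -0.013], [0.021, 0.027, 0.028], [0.023, 0.028, 0.034]]
[0.61812222 0.20853094 0.20083344] [0.59891451 0.20507493 0.19062953]
[0.59888213 0.20509183 0.19068755] 73.84929656982422 [-0.4 -0.5 -3.4] 24.6
top rosette [([0.76, -0.289, 0.08], 0.67), ([0.445, 0.414, 0.042], 0.66), ([0.61, 0.197, 0.213], 0.49)]
top lens [([0.777, 0.235, 0.298], 0.81), ([0.613, 0.2, 0.214], 0.37)]
tile in cam 124 [[-0.153, -0.027, -0.034], [-0.15, -0.025, -0.024], [-0.145, -0.008, 0.015], [-0.142, 0.02, 0.038], [-0.141, 0.026, 0.041]]
front in cam 143 [[-0.002, -0.028, -0.009], [0.012, 0.001, 0.016], [0.02, 0.034, 0.031]]
scene rosette [([0.783, -0.302, 0.076], 0.61), ([0.611, 0.198, 0.196], 0.57), ([0.412, -0.005, 0.058], 0.48)]
scene lens [([0.801, 0.223, 0.291], 0.76)]
tile in cam 446 [[-0.176, -0.031, -0.04], [-0.167, -0.028, -0.032], [-0.146, -0.013, -0.0], [-0.141, 0.019, 0.038], [-0.139, 0.026, 0.04]]
front in cam 115 [[-0.001, -0.032, -0.026], [0.014, -0.017, 0.007], [0.02, 0.017, 0.028]]
```

View pics/c5.png

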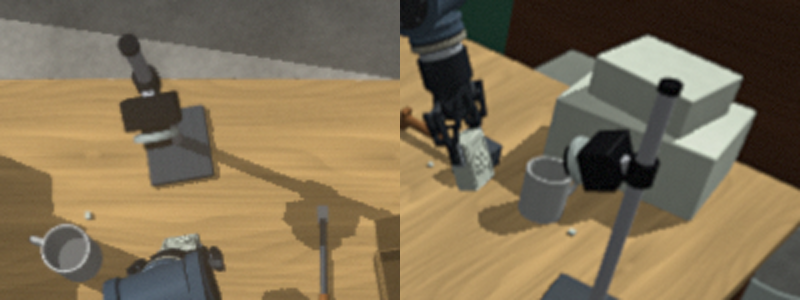

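The picture shows the tile held at (180,243) top and (475,160) scene, facing the ring light, clear of the mug and leaning back. The measured face (y ±27 mm, z ±40 mm, front at -140 mm in the camera frame) matches the focus, so I hand in.

```bash
python3 -c "
from bench import manip as m
print(m.current_grip_force(),abs(m.current_joint_vel()).max(),m.current_time());print(m.sign_off())"
```

```text
73.850576877594 0.001660472186696889 24.9
the job is handed in; nothing more can be done
None
```

I folded both flaps back to about 2.25 rad and handed in at 24.9 s, with the carved tile held steady, square to the lens and its rosette about 140 mm in front of it by my measurements; no verdict came back.

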